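# Lock the plaster turntable with its index pin

### The arm

A 6-joint arm with a two-finger parallel gripper is mounted at the origin on the work surface. World frame = base frame: x ahead of the robot, y to its left, z up, the work surface at z = 0. Lengths are in m, angles in degrees, forces in N, time in s.
With the tool pointing down it reaches from about 0.4 to 0.825 m from the base axis. Payload 7 kg.
Tool frame: the origin (TCP) lies at the very end of the fingers, on their centre line; the grasp point (between the pads) lies 19 mm behind it; z points along the fingers, y is the direction in which the jaws open and shut (so a half turn about z gives the same grasp; the last joint's range is limited). The gripper opens to 88 mm and grips with 3 to 60 N. Pads are 19 mm wide; open, the fingers measure 130 mm over their backs; the gripper's body (78 mm by 193 mm) begins 47 mm behind the grasp point.
Start: joints at [85.606, 20.546, 0.682, 0, -70.136, -16.507], TCP at [0.241, 0.631, 0.227] pointing down, gripper open.
Joint ranges: [-176.03, 176.03], [-82.01, 121.73], [-58.28, 71.71], [-173.87, 95.51], [-174.79, -0.11], [-173.66, 173.66]. Speed limits (degrees/s): [136.94, 136.94, 172.46, 180, 180, 180].

### API

Orientations are given as [roll, pitch, yaw] about the fixed x, y, z axes, in that order (R = Rz(yaw) Ry(pitch) Rx(roll)).
In Python, from plant import telemetry, optics, ctrl gives the robot as it stands.
- The arm moves only by the tool servo_tool, never from a script. Its argument "rows" is a list of rows, each a list of 3 entries, a list of its own where there are three numbers: the shift along the tool's x, y, z in m, then the turn, a rotation vector about the tool's x, y, z in units of 6 degrees (1.0 is 6 degrees), then the closure, from 0 (fully open) to 1 (shut). A call has 1 to 20 rows; each row shifts and turns the commanded pose from where the row before left it, along the tool's axes as they then stand; what a row does not reach is not made up. A row lasts 1/12 s, in which the tool goes at most 41.7 mm and 7.16 degrees, less where a joint would pass 70% of its speed; a pose out of reach is approached as far as the arm can. A call is refused whole if a number of a shift passes 0.0417 or a number of a turn 1, either way. A call with a gripper value outside its range is refused whole. The fingers move at their own pace and stop on an object; the grip force is fixed at half the most. Time passes only in rows, so rows that do not move let the fingers close. It gives the time, the measured TCP pose, the force and the opening at its end, in the units of the state.
- telemetry.get_obs(): the state, without advancing time (a new reading comes with each control period).
- optics.snapshot(name): name is "side" or "top"; returns the picture (420x560x3 uint8, red, green, blue); there is no depth.
- optics.camera_info(name): a dict with "mtx" (3x3 intrinsics, pixels), "rvec" (rotation vector, rad) and "tvec" (3), from world to camera coordinates, as OpenCV has them. Camera axes: x right, y down, z forward; pixel columns grow to the right and rows downward; lengths in m; the calibration is good to about 2 mm. A picture is of the moment at which its call begins. camera_info takes no time and is no camera call.
- ctrl.close_job(): hands the job in, once; it reports no verdict.
The state is a dict: "clock": time; "joint_pos": joint angles; "qvel": joint speeds; "tau": joint torques, N m; "tool_pos": TCP position; "orientation": TCP orientation; "force": force on the tool from outside, world axes, zero at the start; "moment": the same for the moment, N m; "opening": finger opening in m.
Only numpy, scipy, OpenCV 4.12 (cv2) and the standard library are available. Lean on these libraries where they do the work, as an engineer would, in place of code of your own. Each camera call takes 0.05 s, during which the arm holds its last target.

### The job

Take the slim index pin out of its wooden block, put it in the hole of the loose turntable wheel, turn the wheel in its housing until the hole comes over the hidden hole below, and let the pin down fully home, its head sitting upright on the wheel, then let go. Feel for the hole with a light touch, never pushing the pin against the turntable with more than 40 N. Leave the fat spare pin, the jar, the bowl and the scraper where they are.

Things in the scene. Friction and masses are not known exactly. Their poses are not given: they have to be found in the camera images.
- jig: Turntable housing, fixed to the bench: grey round cup, 168 mm across, rim 47 mm high, a loose aluminium wheel in it. One square ear, 22 mm wide, sticks 14 mm out of its side. A flat foot, 220 by 50 mm, 12 mm high, lies under it along y. Origin: on the bench, on the wheel's upright turning axis; z up; x points from the axis to the ear.
- seat_top (a point): Point on the turning axis, 32 mm above the bench: the top of a fixed, unseen steel seat ring under the wheel, 20 mm thick. It has one through hole, 15 mm wide, 58 mm from the axis, within 0.22 rad (13 degrees) either side of the ear's direction: find it by feel. A pin in the wheel's hole rests on the seat and sinks over the seat's hole.
- wheel_top (a point): Centre of the wheel's flat top, on the turning axis, 50 mm above the bench. Wheel: 151 mm across, 16 mm thick; a white plaster model, 46 mm across and 22 mm high, is fixed on its middle. It turns freely by hand about the upright axis, either way (about 2 N sideways at its hole), and stays where it is left.
- ear (a point): Middle of the outer top edge of the housing's ear: 98 mm from the axis along the housing's x, 47 mm above the bench.
- wheel_hole (a point): Centre of the mouth of the wheel's only hole, a round through hole 14 mm wide, 58 mm from the turning axis, level with the wheel's top. Its x axis points away from the turning axis. At the start it is 0.5 to 1.0 rad anticlockwise (seen from above) of the ear.
- pin_head (a point): Centre of the head of the slim index pin, one of two steel pins standing in the block. Head: upright cylinder 24 mm wide, 40 mm high. Shank below it: 12 mm wide, 34 mm long, last 2.5 mm tapered to 8.4 mm. z along the pin, head up; 0.13 kg. This point is 54 mm above the tip; 86 mm above the bench with the tip on the seat, 70 mm when home (head on the wheel).
- stub_head (a point): Centre of the head of the fat spare pin, to be left in the block: head 36 mm wide and 18 mm high, same shank.
- block: Wooden pin block, fixed to the bench: 70 mm (x) by 170 mm (y) by 45 mm high, with two 14 mm wide, 40 mm deep holes in its top, at 45 mm to either side of its middle along its y; each holds one of the pins, which may be in either. Origin: middle of its underside.
- jar: Closed jar, grey, 84 mm wide and 130 mm high, standing. Origin: centre of its underside.
- bowl: Dark rubber mixing bowl, 120 mm wide and 60 mm high. Origin: centre of its underside.
- scraper: Flat steel scraper with a wooden handle, lying on the bench, 220 mm long along its x, 60 mm wide at the blade's end (+x), 16 mm high. Origin: middle of its length, on the bench.

How it is judged:
By the outcome, as a careful person would: the job done as asked, in the order asked, and still so for the second after the job is handed in, with the robot touching nothing.
It also fails if it takes over 61 s, if anything falls off the work surface, if the arm or the gripper's body presses on something with over 40 N, if the wrist force passes 120 N, or if a joint passes its speed limit or range.

## Working session

There is one attempt and no reset: what is moved stays moved. The work goes in short steps, Python scripts to look and compute and a tool call to move; the robot and the scene stay as the last step left them, time stands still between calls to the robot, and variables do not carry over. Pictures are saved under pics/ and viewed, and the job is handed in when it is done.

Besides the shell and the picture viewer there is one more tool, called after "Request:" by a JSON object that holds its "method" and its "body". servo_tool: Moves the arm, as the interface text tells. Its arguments: {"type":"object","properties":{"rows":{"type":"array"}},"required":["rows"]}

```bash
ls; mkdir -p pics
python3 - <<'E'
from plant import telemetry, optics, ctrl
import cv2
print(telemetry.get_obs())
for n in ("top","side"):
    cv2.imwrite(f"pics/{n}0.png",optics.snapshot(n)[:,:,::-1]); print(optics.camera_info(n))
E
```

```text
pics
{'clock': 0.0, 'joint_pos': array([ 8.56063589e+01,  2.05907169e+01,  6.33105271e-01, -2.10674729e-02,
       -7.01360992e+01, -1.65074566e+01]), 'qvel': array([-0.04586593,  0.0291052 ,  0.06353351,  0.0016031 , -0.05440427,
        0.00361461]), 'tau': array([-6.50894999e-04, -5.82721961e+01,  2.93045551e+01,  6.99691460e+00,
        6.80463592e-03, -1.75280138e-04]), 'tool_pos': array([0.24064808, 0.63010907, 0.22562274]), 'orientation': array([ 1.79904524e+02, -7.64127418e-03, -2.09082660e+01]), 'force': array([-0.28347067, -0.20103907, -0.48658444]), 'moment': array([0.02537265, 0.00116731, 0.02971281]), 'opening': 0.08788561974589625}
{'mtx': array([[452.68318765,   0.        , 280.4613264 ],
       [  0.        , 452.68318765, 209.37179726],
       [  0.        ,   0.        ,   1.        ]]), 'rvec': array([ 2.18774913, -2.15100571,  0.15113523]), 'tvec': array([0.00849876, 0.64289513, 0.74023616])}
{'mtx': array([[431.04862916,   0.        , 274.71815409],
       [  0.        , 431.04862916, 207.70428307],
       [  0.        ,   0.        ,   1.        ]]), 'rvec': array([ 0.77132023, -2.50311425,  1.24650302]), 'tvec': array([0.55170969, 0.25381649, 0.53225686])}
```

View pics/top0.png

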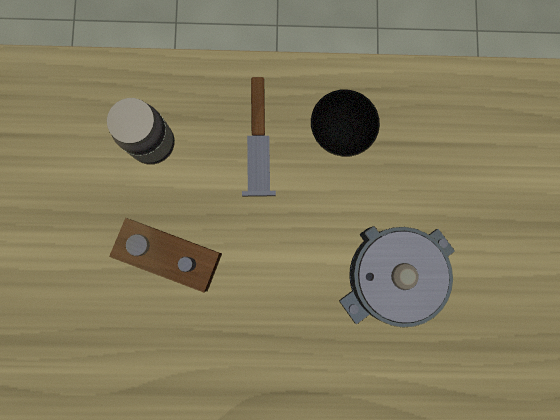

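View pics/side0.png

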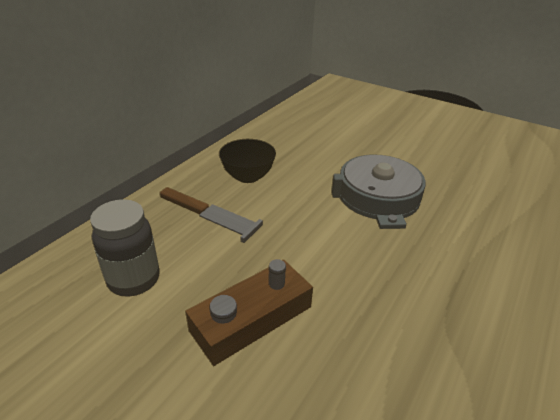

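The top view shows the block with the slim pin at about (186,264) and the fat pin at (137,245). The wheel hole is at (370,277), the plaster at (405,276) and the ear near (370,234). The foot tabs are at (353,307) and (441,240). Next I'll measure these.

```bash
cat > h.py <<'E'
import numpy as np, cv2
from plant import telemetry, optics, ctrl
def cam(n):
    c=optics.camera_info(n); R,_=cv2.Rodrigues(c['rvec']); return c['mtx'],R,np.array(c['tvec']).ravel()
def ray(n,uv):
    K,R,t=cam(n); d=R.T@np.linalg.solve(K,[uv[0],uv[1],1]); return -R.T@t,d
def onz(n,uv,z):
    o,d=ray(n,uv); return o+d*(z-o[2])/d[2]
def tri(a,b):
    o1,d1=ray('top',a);o2,d2=ray('side',b)
    s=np.linalg.lstsq(np.c_[d1,-d2],o2-o1,rcond=None)[0]; p,q=o1+s[0]*d1,o2+s[1]*d2
    return (p+q)/2,np.linalg.norm(p-q)
def proj(n,p):
    K,R,t=cam(n); q=K@(R@np.array(p)+t); return q[:2]/q[2]
E
python3 - <<'E'
from h import *
print('campos',ray('top',(0,0))[0],ray('side',(0,0))[0])
for nm,a,z in [('slim',(186,264),.091),('fat',(137,245),.069),('hole',(370,277),.05),('plaster',(405,276),.072),('ear',(370,234),.047)]:
    print(nm,onz('top',a,z).round(4), proj('side',onz('top',a,z)))
t=cv2.imread('pics/top0.png');s=cv2.imread('pics/side0.png')
def crop(im,x0,y0,w,h,k): return cv2.resize(im[y0:y0+h,x0:x0+w],None,fx=k,fy=k,interpolation=cv2.INTER_CUBIC)
cv2.imwrite('pics/c1.png',crop(t,335,215,130,120,5))
cv2.imwrite('pics/c2.png',crop(t,100,210,130,90,6))
cv2.imwrite('pics/c3.png',crop(s,320,140,120,100,6))
cv2.imwrite('pics/c4.png',crop(s,180,250,140,110,5))
E
```

```text
campos [0.55016161 0.03429179 0.81085278] [0.31823676 0.53530695 0.51407742]
slim [0.5471 0.1676 0.091 ] [278.60193987 260.32664561]
fat [0.5764 0.2521 0.069 ] [224.62909168 300.33083665]
hole [ 0.5302 -0.1317  0.05  ] [372.02833699 188.32771658]
plaster [ 0.5333 -0.1841  0.072 ] [383.17800959 166.03793796]
ear [ 0.6023 -0.133   0.047 ] [338.15834141 177.23655691]
```

View pics/c1.png

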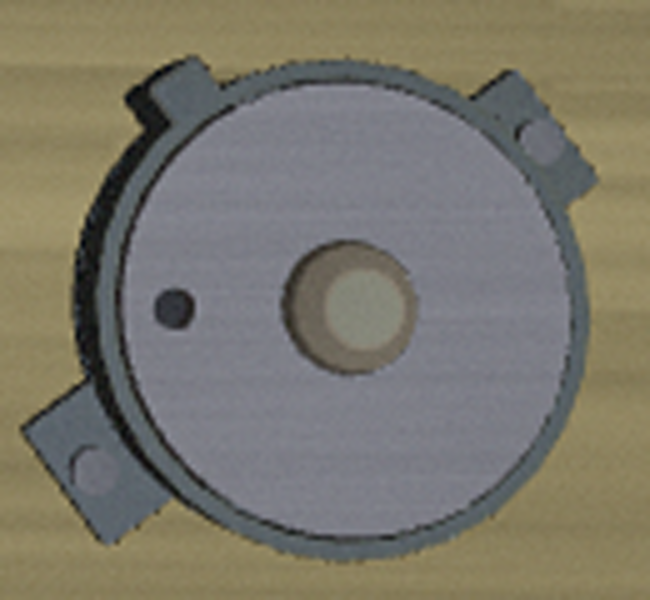

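View pics/c2.png

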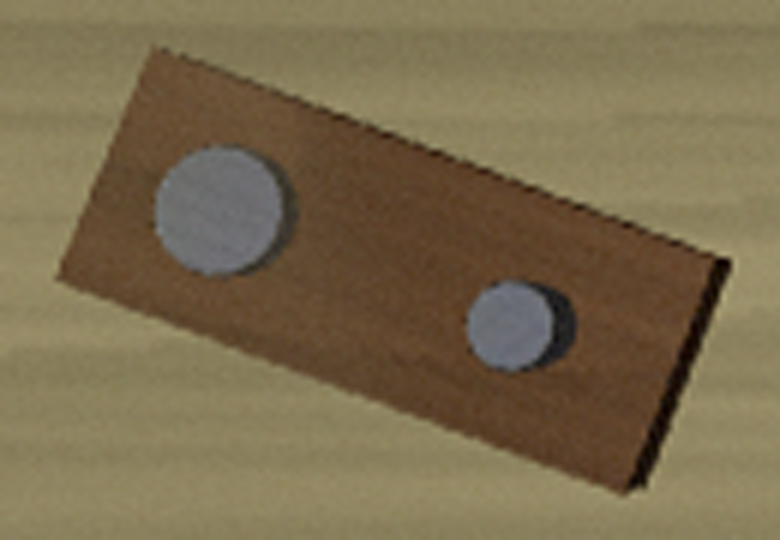

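View pics/c3.png

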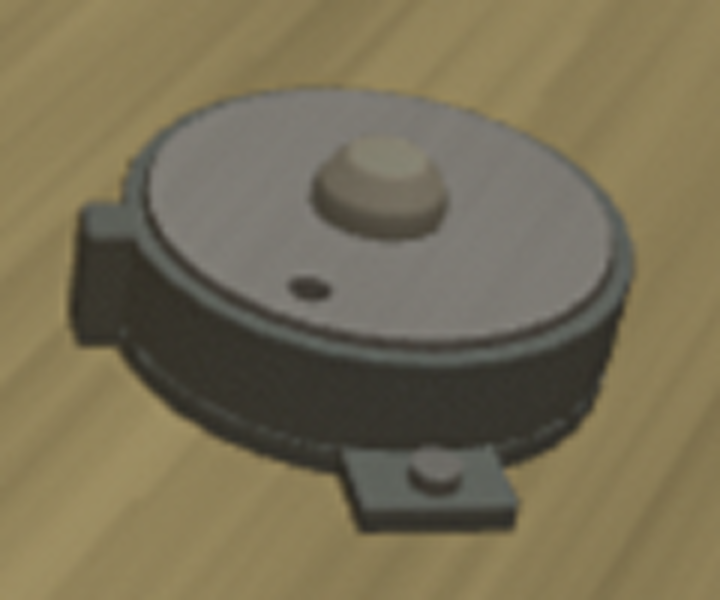

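View pics/c4.png

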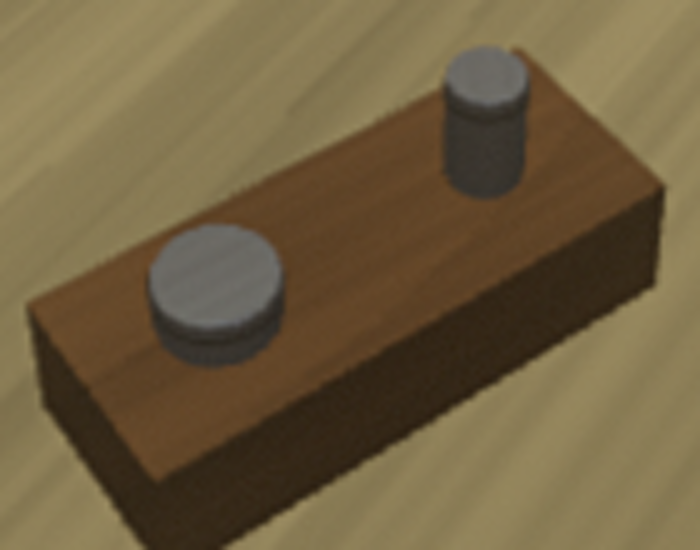

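Run:
```python
from h import *
t=cv2.imread('pics/top0.png')
def u(x0,y0,k,c): return (x0+(c[0]+.5)/k-.5, y0+(c[1]+.5)/k-.5)
T1=lambda c:u(335,215,5,c); T2=lambda c:u(100,210,6,c); S3=lambda c:u(320,140,6,c); S4=lambda c:u(180,250,5,c)
for nm,a,b,z in [('slim',T2((510,326)),S4((487,78)),.085),('fat',T2((218,211)),S4((217,278)),.063),('hole',T1((174,310)),S3((310,289)),.05),('plastertop',T1((366,310)),S3((388,158)),.072),('bolt1',T1((95,470)),S3((437,464)),.016),]:
    print(nm,onz('top',a,z).round(4),onz('side',b,z).round(4),[np.round(v,4) for v in tri(a,b)])
# wheel ellipse from mask
hsv=cv2.cvtColor(t,cv2.COLOR_BGR2HSV); print('wheel hsv',hsv[300,400],'rim',hsv[228,405],'head',hsv[264,185])
m=cv2.inRange(t,np.array([115,100,100]),np.array([160,140,140])); 
g=t.astype(int); m=((g[...,0]-g[...,1]>=2)&(g[...,1]>105)).astype(np.uint8)*255
m=cv2.morphologyEx(m,cv2.MORPH_CLOSE,np.ones((3,3)))
mm=np.zeros_like(m); mm[215:335,335:465]=m[215:335,335:465]
cs,_=cv2.findContours(mm,cv2.RETR_EXTERNAL,cv2.CHAIN_APPROX_NONE)
c=max(cs,key=cv2.contourArea); e=cv2.fitEllipse(cv2.convexHull(c)); print(e)
ax=onz('top',e[0],.05); print('axis',ax, 'diam', e[1][0]/452.68*(.811-.05),e[1][1]/452.68*(.811-.05))
h=onz('top',T1((174,310)),.05); v=h-ax; print('hole r',np.linalg.norm(v[:2]),'ang',np.degrees(np.arctan2(v[1],v[0])))
b1=onz('top',T1((95,470)),.015);b2=onz('top',T1((541,142)),.015); d=b1-b2; print('bolt mid',(b1+b2)/2,'xang',np.degrees(np.arctan2(d[1],d[0]))-90)
for c in [(178,72)]:
    p=onz('top',T1(c),.047)-ax; print('ear ang',np.degrees(np.arctan2(p[1],p[0])),np.linalg.norm(p[:2]))
bl=[onz('top',T2(c),.045) for c in [(157,47),(60,279),(628,494),(713,258)]]; print(np.round(bl,4))
print(np.mean(bl,0))
p=bl[0]-bl[3];print('block y ang',np.degrees(np.arctan2(p[1],p[0])))
```

```text
slim [0.5472 0.1709 0.085 ] [0.5469 0.1717 0.085 ] [array([0.5473, 0.1711, 0.0843]), np.float64(0.0001)]
fat [0.577  0.2557 0.063 ] [0.5765 0.256  0.063 ] [array([0.5769, 0.2558, 0.0625]), np.float64(0.0003)]
hole [ 0.5309 -0.1307  0.05  ] [ 0.5322 -0.1327  0.05  ] [array([ 0.5312, -0.1302,  0.0518]), np.float64(0.0005)]
plastertop [ 0.5324 -0.1886  0.072 ] [ 0.5317 -0.1857  0.072 ] [array([ 0.5325, -0.1892,  0.07  ]), np.float64(0.0004)]
bolt1 [ 0.4748 -0.1102  0.016 ] [ 0.4764 -0.1153  0.016 ] [array([ 0.4751, -0.1095,  0.0204]), np.float64(0.0003)]
wheel hsv [120  17 138] rim [98 32 96] head [113  27 115]
((403.9632263183594, 276.50213623046875), (88.30071258544922, 91.45855712890625), 143.7861328125)
axis [ 0.53189651 -0.18881323  0.05      ] diam 0.148442260045787 0.1537509100801839
hole r 0.05808657025587444 ang 91.02340851151163
bolt mid [ 0.53273602 -0.18979499  0.015     ] xang 36.17068393341471
ear ang 35.09287385757268 0.09644386599734484
[[0.6234 0.2805 0.045 ]
 [0.5581 0.3037 0.045 ]
 [0.5014 0.144  0.045 ]
 [0.5668 0.1226 0.045 ]]
[0.56242408 0.21271834 0.045     ]
block y ang 70.2880487903925
```

Request:
{"method": "servo_tool", "body": {"rows": [[[0,0,0],[0,0,-0.94],0],[[0,0,0],[0,0,-0.94],0],[[0,0,0],[0,0,-0.94],0],[[0,0,0],[0,0,-0.94],0],[[0,0,0],[0,0,-0.94],0],[[0,0,0],[0,0,-0.94],0],[[0,0,0],[0,0,-0.94],0],[[0,0,0],[0,0,-0.94],0],[[0,0,0],[0,0,-0.94],0],[[0,0,0],[0,0,-0.94],0],[[0,0,0],[0,0,0],0]]}}

```text
clock: 1.02
tool_pos: [0.2407, 0.6303, 0.226]
orientation: [180.0, 0.0, 35.8]
force: [0.2, -0.8, -1.4]
opening: 0.0874
```

```bash
cat >> h.py <<'E'
from scipy.spatial.transform import Rotation as Ro
def delta(target,rpy=None):
    o=telemetry.get_obs(); R=Ro.from_euler('xyz',o['orientation'],degrees=True)
    d=R.inv().apply(np.array(target)-o['tool_pos'])
    print('pos',o['tool_pos'].round(4),'rpy',o['orientation'].round(2),'F',o['force'].round(1),'j',o['joint_pos'].round(1),'open',round(o['opening'],4),'t',o['clock'])
    print('tool shift',d.round(4))
    if rpy is not None: print('turn units',(R.inv()*Ro.from_euler('xyz',rpy,degrees=True)).as_rotvec(degrees=True)/6)
E
python3 -c "
from h import *
delta([.547,.171,.15],[180,0,35])"
```

```text
pos [0.2407 0.6303 0.226 ] rpy [1.7997e+02 4.0000e-02 3.5750e+01] F [ 0.2 -0.8 -1.4] j [ 85.6  20.6   0.7  -0.  -70.1  40.1] open 0.0874 t 1.0167
tool shift [-0.0197  0.5517  0.0764]
turn units [0.00542506 0.00662334 0.12522035]
```

Request:
{"method": "servo_tool", "body": {"rows": [[[-0.001,0.015,0.002],[0,0,0.06],0],[[-0.001,0.031,0.004],[0,0,0.06],0],[[-0.001,0.031,0.004],[0,0,0],0],[[-0.001,0.031,0.004],[0,0,0],0],[[-0.001,0.031,0.004],[0,0,0],0],[[-0.001,0.031,0.004],[0,0,0],0],[[-0.001,0.031,0.004],[0,0,0],0],[[-0.001,0.031,0.004],[0,0,0],0],[[-0.001,0.031,0.004],[0,0,0],0],[[-0.001,0.031,0.004],[0,0,0],0],[[-0.001,0.031,0.004],[0,0,0],0],[[-0.001,0.031,0.004],[0,0,0],0],[[-0.001,0.031,0.004],[0,0,0],0],[[-0.001,0.031,0.004],[0,0,0],0],[[-0.001,0.031,0.004],[0,0,0],0],[[-0.001,0.031,0.004],[0,0,0],0],[[-0.001,0.031,0.004],[0,0,0],0],[[-0.001,0.031,0.004],[0,0,0],0],[[-0.001,0.01,0.004],[0,0,0],0],[[0,0,0],[0,0,0],0]]}}

```text
clock: 2.68
tool_pos: [0.5405, 0.1637, 0.1513]
orientation: [-180.0, 0.1, 34.4]
force: [-0.3, 0.1, -0.1]
opening: 0.0876
```

```bash
python3 -c "
from h import *
delta([.5475,.1711,.052],[180,0,35])"
```

```text
pos [0.5405 0.1637 0.1513] rpy [-1.7999e+02  1.2000e-01  3.4400e+01] F [-0.3  0.1 -0.1] j [ 36.7  13.8 -19.3  -0.  -57.   87.7] open 0.0876 t 2.6833
tool shift [ 0.0102 -0.0022  0.0993]
turn units [-0.00119036  0.02020159 -0.09961009]
```

Request:
{"method": "servo_tool", "body": {"rows": [[[0.005,-0.001,0.01],[0,0,-0.05],0],[[0.005,-0.001,0.015],[0,0,-0.05],0],[[0,0,0.015],[0,0,0],0],[[0,0,0.015],[0,0,0],0],[[0,0,0.015],[0,0,0],0],[[0,0,0.015],[0,0,0],0],[[0,0,0.009],[0,0,0],0],[[0,0,0.005],[0,0,0],0],[[0,0,0],[0,0,0],0],[[0,0,0],[0,0,0],0]]}}

```text
clock: 3.52
tool_pos: [0.5476, 0.1744, 0.0538]
orientation: [180.0, -0.0, 35.4]
force: [-0.5, 0.2, 0.0]
opening: 0.0877
```

```bash
python3 -c "
from h import *
delta([.5475,.1711,.052],[180,0,35])
for n in ('top','side'): cv2.imwrite(f'pics/g1{n}.png',cv2.resize(optics.snapshot(n)[150:380,80:330,::-1] if n=='side' else optics.snapshot(n)[180:330,80:260,::-1],None,fx=3,fy=3))
"
```

```text
pos [0.5476 0.1744 0.0538] rpy [ 1.7999e+02 -1.0000e-02  3.5400e+01] F [-0.5  0.2  0. ] j [ 37.2  20.9 -24.3   0.  -44.8  88.2] open 0.0877 t 3.5167
tool shift [-0.002   0.0027  0.0018]
turn units [ 0.00148998 -0.00138244  0.06731047]
```

View pics/g1side.png

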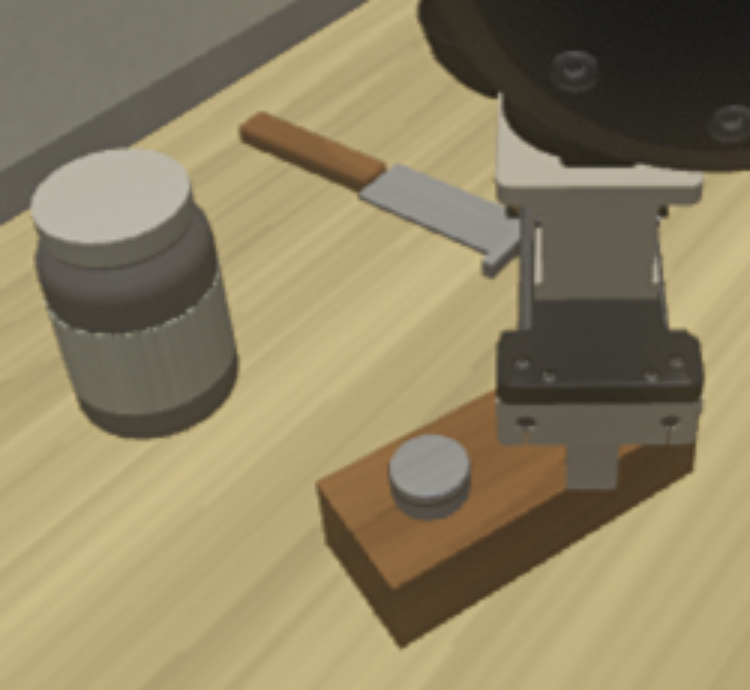

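View pics/g1top.png

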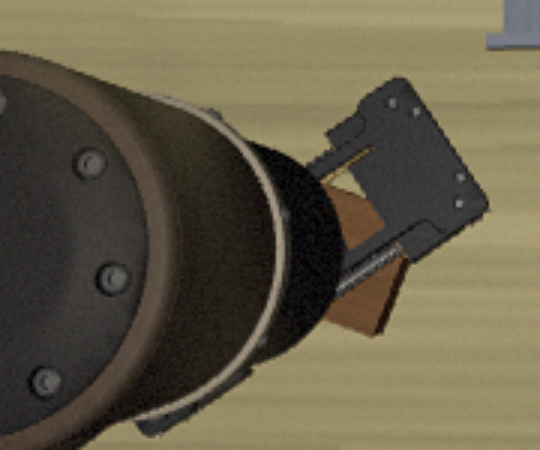

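The side view at 3× shows the fingers straddling the slim pin over the block. They hide the pin, and the fat pin at (429,470) is clear of them. I'll make the small correction and close.

Request:
{"method": "servo_tool", "body": {"rows": [[[-0.002,0.0027,0.001],[0,0,0.06],0],[[0,0,0.0005],[0,0,0],0],[[0,0,0],[0,0,0],0.5],[[0,0,0],[0,0,0],0.6],[[0,0,0],[0,0,0],0.7],[[0,0,0],[0,0,0],0.8],[[0,0,0],[0,0,0],0.9],[[0,0,0],[0,0,0],1],[[0,0,0],[0,0,0],1],[[0,0,0],[0,0,0],1],[[0,0,0],[0,0,0],1]]}}

```text
clock: 4.53
tool_pos: [0.5474, 0.1705, 0.052]
orientation: [180.0, 0.0, 35.0]
force: [0.4, 0.3, 0.5]
opening: 0.033
```

```bash
python3 -c "
from h import *
delta([.5475,.1711,.052],[180,0,35])"
```

```text
pos [0.5474 0.1705 0.052 ] rpy [1.800e+02 1.000e-02 3.502e+01] F [0.4 0.3 0.5] j [ 36.8  21.  -24.5   0.  -44.5  88.2] open 0.033 t 4.5333
tool shift [ 0.0004 -0.0004  0.    ]
turn units [0.00017717 0.00093037 0.00357284]
```

Request:
{"method": "servo_tool", "body": {"rows": [[[0,0,0],[0,0,0],1],[[0,0,0],[0,0,0],1],[[0,0,0],[0,0,0],1],[[0,0,0],[0,0,0],1]]}}

```text
clock: 4.87
tool_pos: [0.5474, 0.1705, 0.0521]
orientation: [-180.0, -0.0, 35.0]
force: [0.3, 0.5, 0.2]
opening: 0.0237
```

```bash
python3 -c "
from h import *
delta([.5475,.1711,.052],[180,0,35])"
```

```text
pos [0.5474 0.1705 0.0521] rpy [-180.     -0.     35.02] F [0.3 0.5 0.2] j [ 36.8  21.  -24.5  -0.  -44.5  88.2] open 0.0237 t 4.8667
tool shift [ 0.0004 -0.0004  0.0001]
turn units [-5.18995874e-05 -6.08099669e-05  3.09829092e-03]
```

Request:
{"method": "servo_tool", "body": {"rows": [[[0,0,-0.004],[0,0,0],1],[[0,0,-0.008],[0,0,0],1],[[0,0,-0.012],[0,0,0],1],[[0,0,-0.012],[0,0,0],1],[[0,0,-0.012],[0,0,0],1],[[0,0,-0.012],[0,0,0],1],[[0,0,-0.012],[0,0,0],1],[[0,0,-0.006],[0,0,0],1],[[0,0,0],[0,0,0],1]]}}

```text
clock: 5.62
tool_pos: [0.5482, 0.171, 0.1321]
orientation: [180.0, -0.2, 35.0]
force: [0.1, 0.7, -1.0]
opening: 0.0236
```

```bash
python3 -c "
from h import *
delta([.531,-.131,.12],[180,0,35])"
```

```text
pos [0.5482 0.171  0.1321] rpy [179.99  -0.18  35.03] F [ 0.1  0.7 -1. ] j [ 36.8  15.6 -19.7   0.  -54.5  88.2] open 0.0236 t 5.6167
tool shift [-0.1875  0.2374  0.0115]
turn units [ 0.00204485 -0.02996284  0.00543189]
```

Request:
{"method": "servo_tool", "body": {"rows": [[[-0.006,0.008,0],[0,0,0],1],[[-0.012,0.015,0],[0,0,0],1],[[-0.014,0.018,0],[0,0,0],1],[[-0.014,0.018,0],[0,0,0],1],[[-0.014,0.018,0],[0,0,0],1],[[-0.014,0.018,0],[0,0,0],1],[[-0.014,0.018,0],[0,0,0],1],[[-0.014,0.018,0],[0,0,0],1],[[-0.014,0.018,0],[0,0,0],1],[[-0.014,0.018,0],[0,0,0],1],[[-0.014,0.018,0],[0,0,0],1],[[-0.014,0.018,0],[0,0,0],1],[[-0.014,0.018,0],[0,0,0],1],[[-0.012,0.012,0],[0,0,0],1],[[-0.004,0.005,0],[0,0,0],1],[[0,0,0],[0,0,0],1],[[0,0,0],[0,0,0],1]]}}

```text
clock: 7.03
tool_pos: [0.5295, -0.1325, 0.1295]
orientation: [-180.0, 0.0, 35.0]
force: [0.7, -0.2, -1.4]
opening: 0.023
```

```bash
python3 -c "
from h import *
delta([.531,-.131,.10],[180,0,35])
for n in ('top','side'): cv2.imwrite(f'pics/g2{n}.png',optics.snapshot(n)[:,:,::-1])
s=cv2.imread('pics/g2side.png');cv2.imwrite('pics/g2c.png',cv2.resize(s[90:240,300:450],None,fx=4,fy=4,interpolation=cv2.INTER_CUBIC))
"
```

```text
pos [ 0.5295 -0.1325  0.1295] rpy [-1.7997e+02  4.0000e-02  3.4950e+01] F [ 0.7 -0.2 -1.4] j [  6.5  13.4 -23.2  -0.  -53.4 118.4] open 0.023 t 7.0333
tool shift [ 0.0021 -0.0004  0.0295]
turn units [-0.00560587  0.00666107 -0.00751474]
```

View pics/g2c.png

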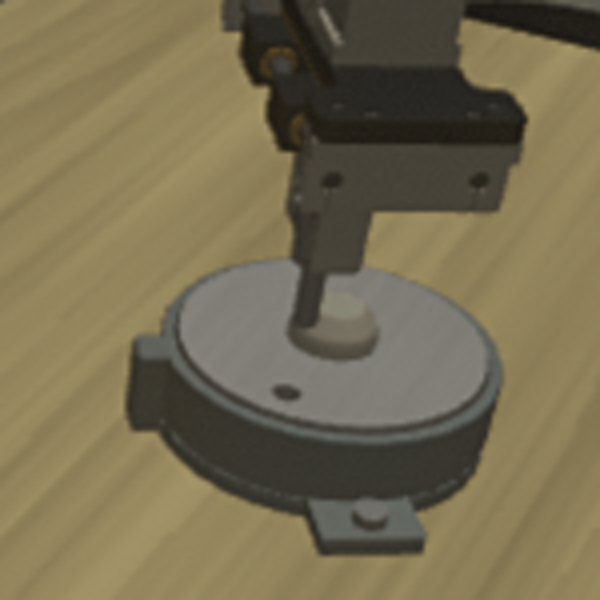

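View pics/g2top.png

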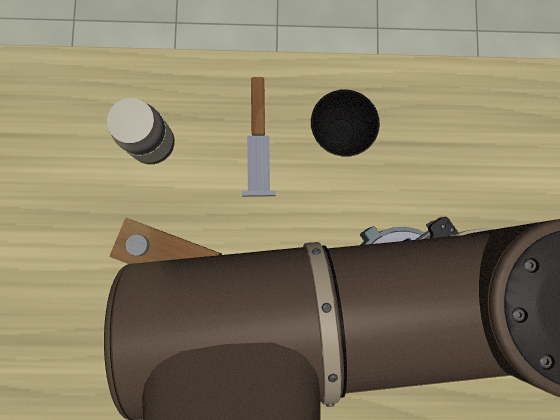

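The side crop shows the pin tip at about (308,325), above the wheel, and the hole at (287,393). The pin looks upright. I'll check the tip's position.

```bash
python3 -c "
from h import *
f=lambda c:(300+(c[0]+.5)/4-.5,90+(c[1]+.5)/4-.5)
print(onz('side',f((307,325)),.0884)); print(onz('side',f((287,393)),.05))
print(proj('side',[.5295,-.1325,.0884])*4-np.array([1200,360]),proj('side',[.5295,-.1325,.110])*4-np.array([1200,360]))
"
```

```text
[ 0.52903695 -0.13403171  0.0884    ]
[ 0.53184849 -0.13242376  0.05      ]
[303.24333075 324.64568511] [310.94687104 284.37187402]
```

Request:
{"method": "servo_tool", "body": {"rows": [[[0.0025,-0.0005,0.006],[0,0,0],1],[[0,0,0.01],[0,0,0],1],[[0,0,0.01],[0,0,0],1],[[0,0,0.005],[0,0,0],1],[[0,0,0],[0,0,0],1],[[0,0,0],[0,0,0],1]]}}

```text
clock: 7.63
tool_pos: [0.5314, -0.1304, 0.0983]
orientation: [-180.0, 0.1, 35.0]
force: [0.2, 0.2, -1.3]
opening: 0.0232
```

```bash
python3 -c "
from h import *
delta([.5315,-.1308,.09],[180,0,35])
s=optics.snapshot('side')[:,:,::-1];cv2.imwrite('pics/g3c.png',cv2.resize(s[120:240,320:440],None,fx=5,fy=5,interpolation=cv2.INTER_CUBIC))
"
```

```text
pos [ 0.5314 -0.1304  0.0983] rpy [-1.7996e+02  8.0000e-02  3.5030e+01] F [ 0.2  0.2 -1.3] j [  6.7  15.6 -25.1   0.  -49.4 118.3] open 0.0232 t 7.6333
tool shift [-0.0002  0.0004  0.0083]
turn units [-0.00628678  0.01353313  0.00577327]
```

View pics/g3c.png

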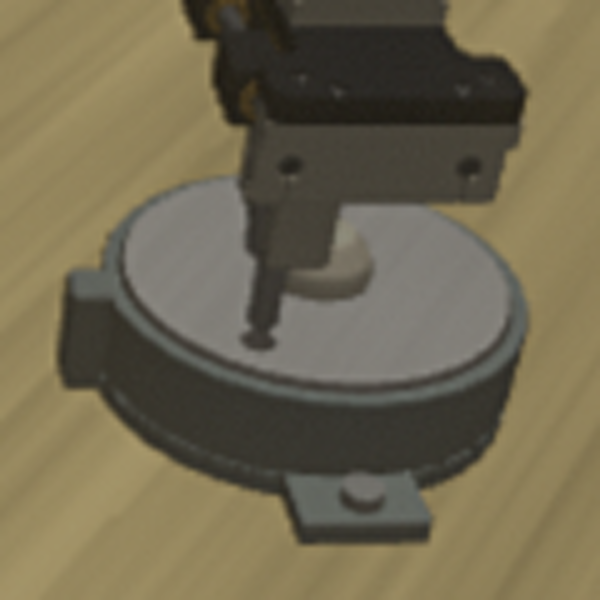

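The tip at (262,327) is directly above the hole at (258,341). I'll lower gently.

Request:
{"method": "servo_tool", "body": {"rows": [[[0,0.0003,0.002],[0,0,0],1],[[0,0,0.002],[0,0,0],1],[[0,0,0.0015],[0,0,0],1],[[0,0,0.0015],[0,0,0],1],[[0,0,0.0015],[0,0,0],1],[[0,0,0.0015],[0,0,0],1],[[0,0,0],[0,0,0],1]]}}

```text
clock: 8.27
tool_pos: [0.5317, -0.1307, 0.0888]
orientation: [-180.0, 0.0, 35.0]
force: [0.0, 0.9, -1.2]
opening: 0.0231
```

```bash
python3 -c "
from h import *
delta([.5315,-.1308,.09],[180,0,35])"
```

```text
pos [ 0.5317 -0.1307  0.0888] rpy [-1.7999e+02  2.0000e-02  3.5020e+01] F [ 0.   0.9 -1.2] j [  6.7  16.2 -25.7  -0.  -48.1 118.3] open 0.0231 t 8.2667
tool shift [-0.0003 -0.     -0.0012]
turn units [-0.00241032  0.00322713  0.00256598]
```

Request:
{"method": "servo_tool", "body": {"rows": [[[0,0,0.0015],[0,0,0],1],[[0,0,0.0015],[0,0,0],1],[[0,0,0.0015],[0,0,0],1],[[0,0,0.0015],[0,0,0],1],[[0,0,0.0015],[0,0,0],1],[[0,0,0.0015],[0,0,0],1],[[0,0,0],[0,0,0],1]]}}

```text
clock: 8.85
tool_pos: [0.5317, -0.1307, 0.0797]
orientation: [-180.0, 0.0, 35.0]
force: [-0.6, -0.1, -2.1]
opening: 0.0233
```

```bash
python3 -c "
from h import *
delta([.5315,-.1308,.0745],[180,0,35])"
```

```text
pos [ 0.5317 -0.1307  0.0797] rpy [-1.7998e+02  3.0000e-02  3.5010e+01] F [-0.6 -0.1 -2.1] j [  6.7  16.9 -26.2  -0.  -46.9 118.3] open 0.0233 t 8.85
tool shift [-0.0002 -0.      0.0052]
turn units [-0.00320549  0.00427763  0.00222126]
```

Request:
{"method": "servo_tool", "body": {"rows": [[[0,0,0.001],[0,0,0],1],[[0,0,0.001],[0,0,0],1],[[0,0,0.001],[0,0,0],1],[[0,0,0.001],[0,0,0],1],[[0,0,0.001],[0,0,0],1],[[0,0,0],[0,0,0],1]]}}

```text
clock: 9.35
tool_pos: [0.5318, -0.1307, 0.0748]
orientation: [-180.0, 0.0, 35.0]
force: [0.4, -0.5, -0.9]
opening: 0.0235
```

Request:
{"method": "servo_tool", "body": {"rows": [[[0,0,0.0005],[0,0,0],1],[[0,0,0.0005],[0,0,0],1],[[0,0,0],[0,0,0],1]]}}

```text
clock: 9.6
tool_pos: [0.5319, -0.1307, 0.074]
orientation: [-180.0, 0.0, 35.0]
force: [0.1, -0.1, -2.3]
opening: 0.0236
```

Request:
{"method": "servo_tool", "body": {"rows": [[[0,0,0.0005],[0,0,0],1],[[0,0,0],[0,0,0],1]]}}

```text
clock: 9.77
tool_pos: [0.5319, -0.1307, 0.0735]
orientation: [-180.0, 0.0, 35.0]
force: [0.4, -0.6, -2.1]
opening: 0.0238
```

Request:
{"method": "servo_tool", "body": {"rows": [[[0,0,0.0005],[0,0,0],1],[[0,0,0],[0,0,0],1]]}}

```text
clock: 9.93
tool_pos: [0.532, -0.1307, 0.073]
orientation: [180.0, -0.0, 35.0]
force: [1.0, -0.2, -0.9]
opening: 0.0234
```

Request:
{"method": "servo_tool", "body": {"rows": [[[0,0,0.0005],[0,0,0],1],[[0,0,0],[0,0,0],1]]}}

```text
clock: 10.1
tool_pos: [0.5321, -0.1307, 0.0729]
orientation: [180.0, -0.0, 35.0]
force: [-1.3, 1.5, 3.1]
opening: 0.0231
```

Request:
{"method": "servo_tool", "body": {"rows": [[[0,0,0.0005],[0,0,0],1],[[0,0,0],[0,0,0],1]]}}

```text
clock: 10.27
tool_pos: [0.5322, -0.1307, 0.0729]
orientation: [180.0, -0.0, 35.0]
force: [-2.3, 1.9, 7.6]
opening: 0.0231
```

```bash
python3 -c "
import numpy as np
a=np.radians(np.r_[np.arange(56,13,-3),np.arange(12.,-16,-2)]);p=58*np.c_[np.cos(a),-np.sin(a)]
for x,d in zip(np.degrees(a)[:-1],np.diff(p,axis=0)): print(round(x),d.round(2))"
```

```text
56 [2.47 1.76]
53 [2.38 1.89]
50 [2.27 2.01]
47 [2.17 2.13]
44 [2.05 2.24]
41 [1.93 2.34]
38 [1.81 2.44]
35 [1.68 2.53]
32 [1.54 2.62]
29 [1.4  2.69]
26 [1.26 2.76]
23 [1.11 2.83]
20 [0.96 2.88]
17 [0.81 2.93]
14 [0.46 1.97]
12 [0.39 1.99]
10 [0.32 2.  ]
8 [0.25 2.01]
6 [0.18 2.02]
4 [0.11 2.02]
2 [0.04 2.02]
0 [-0.04  2.02]
-2 [-0.11  2.02]
-4 [-0.18  2.02]
-6 [-0.25  2.01]
-8 [-0.32  2.  ]
-10 [-0.39  1.99]
-12 [-0.46  1.97]
```

Now lift about 1.8 mm off the seat and turn the wheel towards the search zone.

Request:
{"method": "servo_tool", "body": {"rows": [[[0,0,-0.0028],[0,0,0],1],[[0,0,0],[0,0,0],1],[[0.00247,0.00176,0],[0,0,0],1],[[0.00238,0.00189,0],[0,0,0],1],[[0.00227,0.00201,0],[0,0,0],1],[[0.00217,0.00213,0],[0,0,0],1],[[0,0,0],[0,0,0],1]]}}

```text
clock: 10.85
tool_pos: [0.5442, -0.132, 0.0744]
orientation: [-180.0, 0.1, 35.0]
force: [-1.3, -2.3, -0.9]
opening: 0.0234
```

```bash
python3 -c "
from h import *
delta([.5315,-.1308,.0745],[180,0,35])
v=telemetry.get_obs()['tool_pos'][:2]-[.532,-.189];print(np.hypot(*v),np.degrees(np.arctan2(v[1],v[0])))"
```

```text
pos [ 0.5442 -0.132   0.0744] rpy [-1.7998e+02  5.0000e-02  3.5010e+01] F [-1.3 -2.3 -0.9] j [  6.4  18.3 -25.    0.  -46.8 118.6] open 0.0234 t 10.85
tool shift [-0.0097 -0.0083 -0.0001]
turn units [-0.00311294  0.00848873  0.00124838]
0.05829805210436685 77.91699470653995
```

Request:
{"method": "servo_tool", "body": {"rows": [[[0.00205,0.00224,0],[0,0,0],1],[[0.00193,0.00234,0],[0,0,0],1],[[0.00181,0.00244,0],[0,0,0],1],[[0.00168,0.00253,0],[0,0,0],1],[[0.00154,0.00262,0],[0,0,0],1],[[0,0,0],[0,0,0],1]]}}

```text
clock: 11.35
tool_pos: [0.559, -0.1367, 0.0748]
orientation: [180.0, -0.0, 35.0]
force: [-2.3, -0.7, -2.0]
opening: 0.0232
```

Request:
{"method": "servo_tool", "body": {"rows": [[[0.0014,0.00269,0],[0,0,0],1],[[0.00126,0.00276,0],[0,0,0],1],[[0.00111,0.00283,0],[0,0,0],1],[[0.00096,0.00288,0],[0,0,0],1],[[0,0,0],[0,0,0],1],[[0,0,0],[0,0,0],1]]}}

```text
clock: 11.85
tool_pos: [0.5693, -0.1431, 0.0749]
orientation: [180.0, -0.0, 35.0]
force: [-1.8, -1.6, -2.3]
opening: 0.0238
```

```bash
cat >> h.py <<'E'
def st():
    o=telemetry.get_obs(); v=o['tool_pos'][:2]-[.532,-.189]
    R=Ro.from_euler('xyz',o['orientation'],degrees=True)
    print('t',round(o['clock'],2),'z',o['tool_pos'][2].round(4),'r',np.hypot(*v).round(4),'ang',np.degrees(np.arctan2(v[1],v[0])).round(2),'Ftool',R.inv().apply(o['force']).round(1),'M',o['moment'].round(2),'open',o['opening'])
E
python3 -c "
from h import *
st()"
```

```text
t 11.85 z 0.0749 r 0.0592 ang 50.92 Ftool [-2.4  0.2  2.3] M [-0.7   0.74 -0.06] open 0.02375666753903536
```

Request:
{"method": "servo_tool", "body": {"rows": [[[-0.0007,0,0.002],[0,0,0],1],[[0,0,0.0005],[0,0,0],1],[[0,0,0.0005],[0,0,0],1],[[0,0,0],[0,0,0],1]]}}

```text
clock: 12.18
tool_pos: [0.5692, -0.1432, 0.0729]
orientation: [179.9, -0.1, 35.1]
force: [-2.1, 0.2, 4.5]
opening: 0.0235
```

Request:
{"method": "servo_tool", "body": {"rows": [[[0.0005,0.002,0],[0,0,0],1],[[0.00045,0.002,0],[0,0,0],1],[[0,0,0],[0,0,0],1]]}}

```text
clock: 12.43
tool_pos: [0.5715, -0.1456, 0.0728]
orientation: [180.0, -0.1, 35.0]
force: [-4.5, 1.7, 6.7]
opening: 0.0235
```

```bash
python3 -c "
from h import *
st()"
```

```text
t 12.43 z 0.0728 r 0.0587 ang 47.7 Ftool [-2.7 -3.9 -6.7] M [1.01 1.69 0.01] open 0.02354753061319129
```

Request:
{"method": "servo_tool", "body": {"rows": [[[0.0003,0.002,0],[0,0,0],1],[[0.0003,0.002,0],[0,0,0],1],[[0,0,0],[0,0,0],1]]}}

```text
clock: 12.68
tool_pos: [0.5745, -0.1488, 0.072]
orientation: [180.0, -0.1, 35.0]
force: [-1.5, 0.2, 0.6]
opening: 0.0238
```

Request:
{"method": "servo_tool", "body": {"rows": [[[0.0002,0.002,0],[0,0,0],1],[[0.0002,0.002,0],[0,0,0],1],[[0,0,0],[0,0,0],1]]}}

```text
clock: 12.93
tool_pos: [0.577, -0.1522, 0.0718]
orientation: [180.0, -0.0, 35.0]
force: [-0.3, 0.4, -1.7]
opening: 0.0236
```

```bash
python3 -c "
from h import *
st()"
```

```text
t 12.93 z 0.0718 r 0.0581 ang 39.33 Ftool [ 0.  -0.5  1.7] M [ 0.43  0.21 -0.02] open 0.02362008397580406
```

The seat force vanished and the pin sank at about 43 to 39 degrees. I'll lower slowly here.

Request:
{"method": "servo_tool", "body": {"rows": [[[0,0,0.0005],[0,0,0],1],[[0,0,0.0005],[0,0,0],1],[[0,0,0],[0,0,0],1]]}}

```text
clock: 13.18
tool_pos: [0.5769, -0.1521, 0.0712]
orientation: [180.0, -0.0, 35.0]
force: [-1.3, 0.8, 2.2]
opening: 0.0236
```

```bash
python3 -c "
from h import *
st()"
```

```text
t 13.18 z 0.0712 r 0.0582 ang 39.4 Ftool [-0.6 -1.4 -2.2] M [ 0.53  0.41 -0.05] open 0.023607613350591153
```

Request:
{"method": "servo_tool", "body": {"rows": [[[0,-0.001,0],[0,0,0],1],[[0,-0.0005,0.0005],[0,0,0],1],[[0,0,0.0005],[0,0,0],1],[[0,0,0],[0,0,0],1]]}}

```text
clock: 13.52
tool_pos: [0.5755, -0.1509, 0.0695]
orientation: [-180.0, 0.0, 35.0]
force: [0.4, -0.8, -2.2]
opening: 0.0231
```

```bash
python3 -c "
from h import *
st()"
```

```text
t 13.52 z 0.0695 r 0.0579 ang 41.23 Ftool [-0.1  0.9  2.2] M [-0.04 -0.05 -0.04] open 0.02312763426970185
```

Free now, and 3.4 mm below the seat level. I'll keep lowering. Home is at about TCP z 0.0569.

Request:
{"method": "servo_tool", "body": {"rows": [[[0,0,0.001],[0,0,0],1],[[0,0,0.001],[0,0,0],1],[[0,0,0.001],[0,0,0],1],[[0,0,0],[0,0,0],1]]}}

```text
clock: 13.85
tool_pos: [0.5755, -0.1508, 0.0665]
orientation: [-180.0, 0.0, 35.0]
force: [0.5, -0.3, -0.9]
opening: 0.0235
```

Request:
{"method": "servo_tool", "body": {"rows": [[[0,0,0.001],[0,0,0],1],[[0,0,0.001],[0,0,0],1],[[0,0,0.001],[0,0,0],1],[[0,0,0],[0,0,0],1]]}}

```text
clock: 14.18
tool_pos: [0.5755, -0.1508, 0.0636]
orientation: [-180.0, 0.0, 35.0]
force: [-0.3, -0.9, -0.6]
opening: 0.0237
```

```bash
python3 -c "
from h import *
st()"
```

```text
t 14.18 z 0.0636 r 0.0579 ang 41.27 Ftool [-0.7  0.6  0.6] M [-0.1   0.01 -0.  ] open 0.02369858503468784
```

Request:
{"method": "servo_tool", "body": {"rows": [[[0,0,0.001],[0,0,0],1],[[0,0,0.001],[0,0,0],1],[[0,0,0.001],[0,0,0],1],[[0,0,0.001],[0,0,0],1],[[0,0,0.001],[0,0,0],1],[[0,0,0],[0,0,0],1]]}}

```text
clock: 14.68
tool_pos: [0.5756, -0.1508, 0.0586]
orientation: [-180.0, 0.0, 35.0]
force: [-0.7, 0.7, -0.7]
opening: 0.0234
```

Request:
{"method": "servo_tool", "body": {"rows": [[[0,0,0.0005],[0,0,0],1],[[0,0,0.0005],[0,0,0],1],[[0,0,0.0005],[0,0,0],1],[[0,0,0],[0,0,0],1]]}}

```text
clock: 15.02
tool_pos: [0.5757, -0.1508, 0.0573]
orientation: [-180.0, 0.0, 35.0]
force: [-0.2, 0.5, -0.5]
opening: 0.0235
```

Request:
{"method": "servo_tool", "body": {"rows": [[[0,0,0.0005],[0,0,0],1],[[0,0,0],[0,0,0],1]]}}

```text
clock: 15.18
tool_pos: [0.5758, -0.1508, 0.0571]
orientation: [180.0, -0.0, 35.0]
force: [-0.8, 0.9, 0.3]
opening: 0.0231
```

```bash
python3 -c "
from h import *
st()"
```

```text
t 15.18 z 0.0571 r 0.0581 ang 41.09 Ftool [-0.1 -1.2 -0.3] M [0.01 0.14 0.06] open 0.023101675538644832
```

Request:
{"method": "servo_tool", "body": {"rows": [[[0,0,0.0005],[0,0,0],1],[[0,0,0],[0,0,0],1],[[0,0,0],[0,0,0],1]]}}

```text
clock: 15.43
tool_pos: [0.5759, -0.1509, 0.057]
orientation: [180.0, -0.0, 35.0]
force: [-2.3, 0.5, 5.3]
opening: 0.0237
```

Request:
{"method": "servo_tool", "body": {"rows": [[[0,0,0],[0,0,0],0.65],[[0,0,0],[0,0,0],0.6],[[0,0,0],[0,0,0],0.5],[[0,0,0],[0,0,0],0.4],[[0,0,0],[0,0,0],0.4],[[0,0,0],[0,0,0],0.4]]}}

```text
clock: 15.93
tool_pos: [0.5757, -0.1508, 0.0562]
orientation: [-180.0, 0.0, 35.0]
force: [0.2, 0.5, 0.5]
opening: 0.0514
```

```bash
python3 -c "
from h import *
st()"
```

```text
t 15.93 z 0.0562 r 0.058 ang 41.17 Ftool [ 0.4 -0.3 -0.5] M [-0.04 -0.06  0.01] open 0.05143326262137745
```

Released. I'll go straight up, then move aside to look.

Request:
{"method": "servo_tool", "body": {"rows": [[[0,0,-0.004],[0,0,0],0.4],[[0,0,-0.01],[0,0,0],0.4],[[0,0,-0.015],[0,0,0],0.4],[[0,0,-0.02],[0,0,0],0.4],[[0,0,-0.03],[0,0,0],0.2],[[0,0,-0.03],[0,0,0],0],[[0,0,-0.02],[0,0,0],0],[[0.02,-0.025,0],[0,0,0],0],[[0.02,-0.025,0],[0,0,0],0],[[0.02,-0.025,0],[0,0,0],0],[[0.02,-0.03,0],[0,0,0],0],[[0.02,-0.03,0],[0,0,0],0],[[0.02,-0.03,0],[0,0,0],0],[[0.02,-0.03,0],[0,0,0],0],[[0.02,-0.03,0],[0,0,0],0],[[0,0,0],[0,0,0],0],[[0,0,0],[0,0,0],0]]}}

```text
clock: 17.35
tool_pos: [0.5776, 0.1273, 0.1862]
orientation: [180.0, -0.0, 35.2]
force: [-0.6, -0.8, 0.5]
opening: 0.0878
```

```bash
python3 -c "
from h import *
st()
a=optics.snapshot('side')[:,:,::-1]; b=optics.snapshot('top')[:,:,::-1]
cv2.imwrite('pics/f_top.png',b); cv2.imwrite('pics/f_side.png',a)
cv2.imwrite('pics/f_sc.png',cv2.resize(a[120:240,320:440],None,fx=5,fy=5,interpolation=cv2.INTER_CUBIC))
"
```

```text
t 17.35 z 0.1862 r 0.3195 ang 81.8 Ftool [-1.   0.3 -0.5] M [-0.11 -0.02 -0.03] open 0.08778583693444313
```

View pics/f_sc.png

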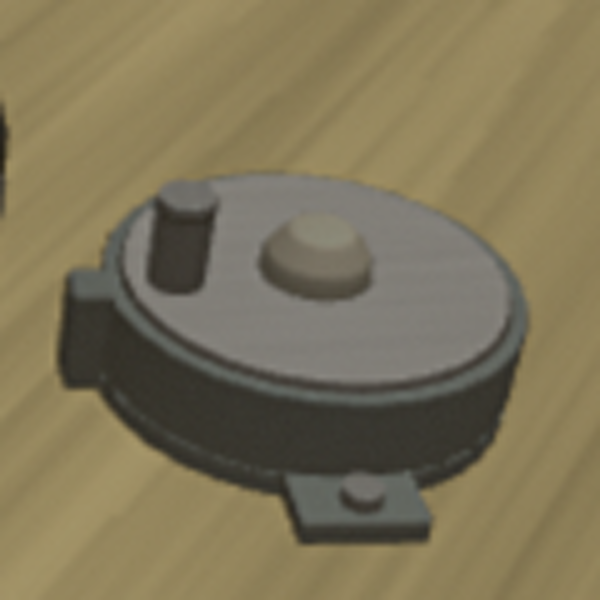

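View pics/f_top.png

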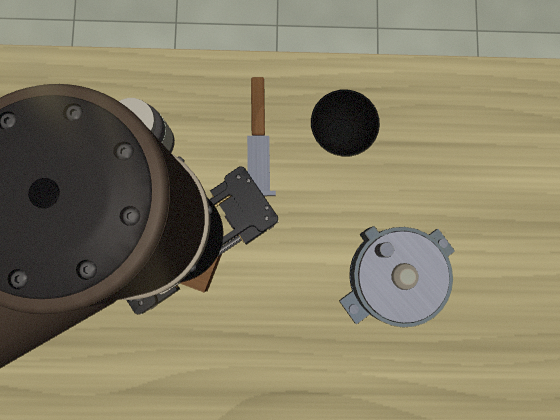

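View pics/f_side.png

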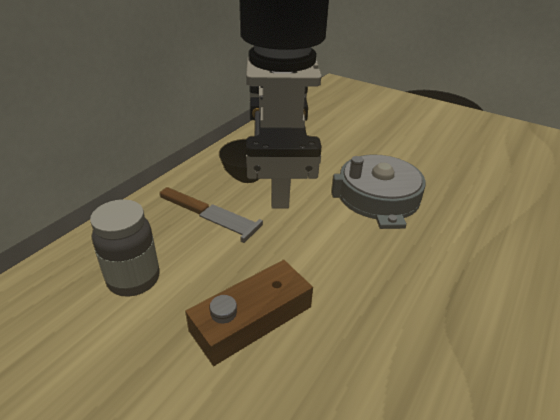

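The pin head sits upright on the wheel, at (187,200) to (178,285) in the side crop and (386,250) in the top view. The block's slim hole is empty, and the fat pin, jar, bowl and scraper haven't moved. I'll check the head height, then hand in.

```bash
python3 -c "
from h import *
f=lambda c:(320+(c[0]+.5)/5-.5,120+(c[1]+.5)/5-.5)
print(tri((386,249.5),f((187,200))))
st(); print(ctrl.close_job())"
```

```text
(array([ 0.57521438, -0.14919254,  0.0889631 ]), np.float64(0.0002572369518423915))
t 17.45 z 0.186 r 0.3175 ang 81.76 Ftool [0.2 0.9 0.4] M [-0.1  -0.02 -0.01] open 0.0874036826084186
the job is handed in; nothing more can be done
None
```

The slim index pin is fully home in the turntable, upright with its head on the wheel, and released. I handed the job in at 17.5 s.

- **What I did:** I took the pin from the block, lowered it into the wheel hole and touched the seat. I turned the wheel clockwise with the pin and felt the hidden hole at about 41° in world axes, roughly 5–6° anticlockwise of the ear. From there I lowered it until the head met the wheel, let go and moved the arm away.
- **Forces:** the highest push on the turntable that I read was about 8 N, against the 40 N limit.
- **Head height:** the two views put the top of the head at 89 mm, against 90 mm expected when home, which is within the calibration error. The gripper had also stopped at the expected home height: 57.0 mm measured, 56.9 mm expected.
- **Other objects:** the fat pin, jar, bowl and scraper look unmoved in the last side view. The robot was touching nothing at hand-in.
- **Small disagreement:** the first descent into the seat hole touched its edge lightly (about 2 N). I cleared it by going back about 1.5 mm. No check failed.

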